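# Put the polished silver away in its keepers

### The arm

A 6-joint arm with a two-finger parallel gripper is mounted at the origin on a cart in front of the work surface, level with it; the furniture and walls round the work are solid. World frame = base frame: x ahead of the robot, y to its left, z up, the work surface at z = 0. Lengths are in mm, angles in degrees, forces in N, time in s.
With the tool pointing down it reaches from about 300 to 850 mm from the base axis. Payload 4.2 kg.
Tool frame: the origin (TCP) lies at the very end of the fingers, on their centre line; the grasp point (between the pads) lies 19 mm behind it; x points along the fingers, z is the direction in which the jaws open and shut, and the axes are right-handed (so a half turn about x gives the same grasp; the last joint's range is limited). The gripper opens to 91 mm and grips with 3 to 60 N. Pads are 32 mm wide; open, the fingers measure 118 mm over their backs; the gripper's body (76 mm by 178 mm) begins 60 mm behind the grasp point.
Start: joints at [-68.87, 18.312, 89.639, -0, 72.044, -1.146], TCP at [217.974, -532.1, 213.976] pointing down, gripper open.
Joint ranges: [-177.97, 177.97], [-48.28, 115.42], [12.27, 149.76], [-77.06, 257.06], [2.81, 150.46], [-146.56, 146.56]. Speed limits (degrees/s): [147.25, 147.25, 180, 180, 180, 180].

### API

Orientations are given as [roll, pitch, yaw] about the fixed x, y, z axes, in that order (R = Rz(yaw) Ry(pitch) Rx(roll)).
In Python, from workcell import state, grab_frame, camera_info, env, search_frame, place_of gives the robot as it stands.
- The arm moves only by the tool drive_tool, never from a script. Its argument "plan" is a list of rows, each a list of 7 numbers: the turn, a rotation vector about the world's x, y, z in degrees, then the shift along the world's x, y, z in mm, then the finger opening in mm, from 0 to 91.2. In form: [[wx, wy, wz, dx, dy, dz, jaw], ...]. A call has 1 to 10 rows; each row is the pose to reach, as a shift and turn from the pose measured when the call began; what a row does not reach only later rows make up. A row lasts 1/8 s, in which the tool goes at most 62.5 mm and 10.7 degrees, less where a joint would pass 70% of its speed; a pose out of reach is approached as far as the arm can. A call with a gripper value outside its range is refused whole. The fingers move at their own pace and stop on an object; "grip_force" is the grip in N (left out, the last holds). Time passes only in rows, so rows that repeat a pose let the fingers close. It gives the time, the measured TCP pose, the force and the opening at its end, in the units of the state.
- state(): the state, without advancing time (a new reading comes with each control period).
- grab_frame(name): name is "scene" or "top" or "wrist"; returns the picture (480x640x3 uint8, red, green, blue); there is no depth.
- camera_info(name): a dict with "intrinsics" (3x3 intrinsics, pixels), "origin" and "orientation" of the camera in the world; the wrist camera has in their place "hand_eye" (4x4, takes a point from camera to tool coordinates, whose origin is the TCP and whose axes are the tool frame's). Camera axes: x right, y down, z forward; pixel columns grow to the right and rows downward; lengths in mm; the calibration is good to about 2 mm. A picture is of the moment at which its call begins: read the wrist's pose just before it. camera_info takes no time and is no camera call.
- env.job_done(): hands the job in, once; it reports no verdict.
Trained networks look in the newest picture that a camera, given by its name, has taken for a name from the list of things; names that differ only in an ending like _2 or _b are one class to them, and where a whole thing is asked for, a point or a joint stands for the part that bears it (a point fixed in the world has none). Each returns a list of dicts, best first, with "p" (0 to 1); they miss things now and then, are a little off and sometimes report something else, mostly with a low value. They report only what shows in the picture. A call takes as long as a camera call. They do not tell look-alikes from the thing itself.
- search_frame(camera, label): "rect" ([left, top, right, bottom] as shares, 0 to 1, of the picture: columns of its width, rows of its height, round what is visible of it).
- place_of(camera, label): "location" ([column, row] as shares, 0 to 1, of the picture: columns of its width, rows of its height: a listed point, or the origin of a listed thing).
The state is a dict: "time_s": time; "qpos": joint angles; "qvel": joint speeds; "effort": joint torques, N m; "ee_pos": TCP position; "ee_rot": TCP orientation; "force": force on the tool from outside, world axes, zero at the start; "torque": the same for the moment, N m; "gripper_width": finger opening in mm.
Only numpy, scipy, OpenCV 4.12 (cv2) and the standard library are available. Lean on these libraries where they do the work, as an engineer would, in place of code of your own. Each camera call takes 0.05 s, during which the arm holds its last target. There are 200 camera calls.

### The job

The small silver has been polished; put the four pieces away in their felt-lined keepers: the jigger standing in the middle of the green one, the egg cup standing in the middle of the yellow one, the bottle stopper standing on its foot in the middle of the blue one, and the teaspoon lying flat inside the oblong tray, lengthwise and either way round. Keep the arm clear of the wall cabinets that hang over the back of the worktop. Let go of everything, and leave the cork, the shot glass and all the other things where they are.

Things in the scene. Friction and masses are not known exactly. Their poses are not given: they have to be found in the camera images.
- jigger_mid (a point): jigger: silver-coloured double-cone bar measure, 70 mm tall, 43 mm across at both ends; to the fingers it is a solid, straight-sided piece 43 mm across (the waist does not let them in). Stands upright with z up; round, so its yaw means nothing. Origin of this point: on its axis, half-way up (35 mm above its foot).
- egg_cup_mid (a point): egg cup: silver-coloured goblet on a foot, 60 mm tall, 46 mm across the bowl at the top; solid to the fingers, tapering evenly from bowl to foot. Stands upright with z up; round, so its yaw means nothing. Origin of this point: on its axis, half-way up (30 mm above its foot).
- stopper_mid (a point): bottle stopper: silver-coloured, 49 mm tall, with a knob 25 mm across at the top (widest about 35 mm above its foot); stands on its narrower foot; solid. Stands upright with z up; round, so its yaw means nothing. Origin of this point: on its axis, half-way up (24.5 mm above its foot).
- teaspoon_mid (a point): teaspoon: silver-coloured, lying flat, bowl up, 138 mm long (along its own x), 28 mm wide at the bowl (y), 12 mm high (z up). Origin of this point: middle of its length and width, 6 mm above its underside; it can be pinched there across y with the fingertips just clear of the worktop.
- green_keeper: fixed round light-wood keeper with a green felt-lined well; outside 88 mm across and 9 mm high, well 68 mm across with its floor 5 mm above the worktop. Origin: centre of the underside, on the worktop; z up.
- yellow_keeper: fixed round light-wood keeper with a yellow felt-lined well; outside 88 mm across and 9 mm high, well 68 mm across with its floor 5 mm above the worktop. Origin: centre of the underside, on the worktop; z up.
- blue_keeper: fixed round light-wood keeper with a blue felt-lined well; outside 72 mm across and 9 mm high, well 52 mm across with its floor 5 mm above the worktop. Origin: centre of the underside, on the worktop; z up.
- spoon_tray: fixed oblong light-wood spoon tray lined with dark grey felt, 180 mm long (along its x) and 66 mm wide (y). Felt floor 160 by 46 mm, 5 mm above the worktop, with a rim 10 mm above the worktop round it; the rims of the long sides are open over the middle 84 mm so that fingers can go down to the felt there. Origin: centre of the underside, on the worktop; z up.
- cork_mid (a point): bystander: brown wine cork standing on end, 23 mm across, 44 mm tall. This point is its centre.
- shot_glass_mid (a point): bystander: clear shot glass, 48 mm across, 61 mm tall. This point is on its axis, half-way up. (The wall cabinets behind all this begin 0.58 m ahead of the base axis, their door catches about 0.56 m, with their lower edge 0.45 m above the worktop.)
There are look-alikes about, which are no part of the job. What is shaped like the part that bears jigger_mid but orange or red is not meant.

How it is judged (in metres and radians):
At the end, for the whole second after the job is handed in: Jigger in the green, egg cup in the yellow, stopper in the blue keeper, each upright (0.15 rad), on the well floor, within 14.5 mm of its centre; teaspoon on the tray felt, within 14 mm lengthwise, 12 mm sideways and 0.2 rad; all released and at rest (horizontal distance between jigger_mid and green_keeper below 0.0145 m and angle between each of jigger_mid, egg_cup_mid, stopper_mid's own z axis and vertical below 0.15 rad and z of jigger_mid in the frame of green_keeper between 0.035 and 0.045 m and horizontal distance between egg_cup_mid and yellow_keeper below 0.0145 m and z of egg_cup_mid in the frame of yellow_keeper between 0.03 and 0.04 m and horizontal distance between stopper_mid and blue_keeper below 0.0145 m and z of stopper_mid in the frame of blue_keeper between 0.0245 and 0.0345 m and x of teaspoon_mid in the frame of spoon_tray between -0.014 and 0.014 m and y of teaspoon_mid in the frame of spoon_tray between -0.012 and 0.012 m and z of teaspoon_mid in the frame of spoon_tray between 0.006 and 0.016 m and angle between the x axis of teaspoon_mid and the x axis of spoon_tray, either way round below 0.2 rad and linear speed of each of jigger, egg_cup, stopper, teaspoon below 0.02 m/s); the robot touches nothing.
It fails at once if the cork is shifted or knocked over (distance of cork_mid from where it was at the start of the episode above 0.02 m or angle between cork_mid's own z axis and vertical above 0.5 rad).
It fails at once if the shot glass is shifted or knocked over (distance of shot_glass_mid from where it was at the start of the episode above 0.02 m or angle between shot_glass_mid's own z axis and vertical above 0.5 rad).
It also fails if it takes over 102 s, if anything falls off the work surface, if the arm or the gripper's body presses on something with over 40 N, if the wrist force passes 120 N, or if a joint passes its speed limit or range.

## Working session

There is one attempt and no reset: what is moved stays moved. The work goes in short steps, Python scripts to look and compute and a tool call to move; the robot and the scene stay as the last step left them, time stands still between calls to the robot, and variables do not carry over. Pictures are saved under pics/ and viewed, about 12 in all and at most 16, crops included, and the job is handed in when it is done.

Besides the shell and the picture viewer there is one more tool, called as name(argument=value, ...), one argument or row to a line, values as JSON. drive_tool: Moves the arm, as the interface text tells. Its arguments: {"type":"object","properties":{"plan":{"type":"array"},"grip_force":{"type":"number"}},"required":["plan"]}

```bash
mkdir -p pics
cat > h.py <<'E'
import numpy as np, cv2
from workcell import state, grab_frame, camera_info, env, search_frame, place_of
from scipy.spatial.transform import Rotation as R
def save(c,n):
    f=grab_frame(c); cv2.imwrite(f'pics/{n}.png',cv2.cvtColor(f,cv2.COLOR_RGB2BGR)); return f
E
python3 - <<'E'
from h import *
print(state())
for c in ('scene','top','wrist'): print(c,camera_info(c))
save('top','top0')
names="jigger_mid egg_cup_mid stopper_mid teaspoon_mid green_keeper yellow_keeper blue_keeper spoon_tray cork_mid shot_glass_mid".split()
for n in names: print('top',n,[(np.round(np.array(d['location'])*[640,480],1),round(d['p'],2)) for d in place_of('top',n)])
save('scene','scene0')
for n in names: print('scene',n,[(np.round(np.array(d['location'])*[640,480],1),round(d['p'],2)) for d in place_of('scene',n)])
E
```

```text
{'time_s': 0.0, 'qpos': array([-6.88674661e+01,  1.83504029e+01,  8.97064022e+01, -1.86039160e-03,
        7.20439210e+01, -1.14562351e+00]), 'qvel': array([-0.01214803,  0.06986069,  0.10961204,  0.07061985, -0.05945164,
        0.07454099]), 'effort': array([-1.44614962e-03, -4.12470603e+01, -2.31974119e+01,  7.26050581e-02,
        4.58769780e-02, -1.17329932e-04]), 'ee_pos': array([ 217.79488422, -531.606748  ,  213.13272362]), 'ee_rot': array([179.86039614,  89.8992583 , 112.13912864]), 'force': array([ 1.22939796,  0.35177991, -0.97449369]), 'torque': array([-0.06168037,  0.03116122, -0.02230042]), 'gripper_width': 91.29363790056081}
scene {'intrinsics': array([[519.47713192,   0.        , 311.67500006],
       [  0.        , 519.47713192, 239.91946412],
       [  0.        ,   0.        ,   1.        ]]), 'origin': array([ 26.08569713, 868.79560719, 686.32033078]), 'orientation': array([-123.98556978,    0.7908149 , -154.20356541])}
top {'intrinsics': array([[483.17723944,   0.        , 317.54998681],
       [  0.        , 483.17723944, 238.42505394],
       [  0.        ,   0
[... 1314 characters left out ...]
2. ]), 0.7)]
scene jigger_mid [(array([233.6, 325.5]), 0.86), (array([266.2, 346.8]), 0.86), (array([299.4, 218.9]), 0.69), (array([246.7, 293.5]), 0.62)]
scene egg_cup_mid [(array([302.5, 221.3]), 0.68), (array([375.6, 175.4]), 0.23)]
scene stopper_mid [(array([275.9, 250.1]), 0.46)]
scene teaspoon_mid [(array([244.1, 295.5]), 0.68), (array([219.3, 377.5]), 0.57)]
scene green_keeper [(array([337.6, 204.4]), 0.67)]
scene yellow_keeper [(array([295.3, 316.5]), 0.67)]
scene blue_keeper [(array([310.2, 271.3]), 0.77), (array([335.2, 229.7]), 0.71)]
scene spoon_tray [(array([373.7, 178.8]), 0.68)]
scene cork_mid [(array([376.4, 208. ]), 0.53)]
scene shot_glass_mid [(array([337.9, 225.6]), 0.89)]
```

Run:
```python
import cv2
a=cv2.imread('pics/top0.png')[150:330,120:520]; cv2.imwrite('pics/t0c.png',cv2.resize(a,(800,360),interpolation=cv2.INTER_CUBIC))
a=cv2.imread('pics/scene0.png')[120:420,150:470]; cv2.imwrite('pics/s0c.png',cv2.resize(a,(640,600),interpolation=cv2.INTER_CUBIC))
```

```text
(no output)
```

View pics/t0c.png

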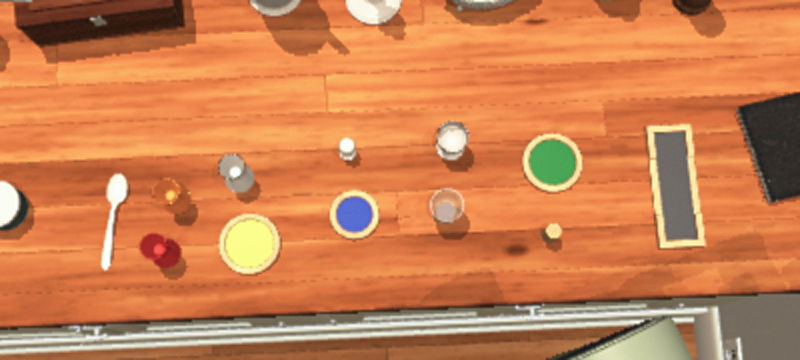

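View pics/s0c.png

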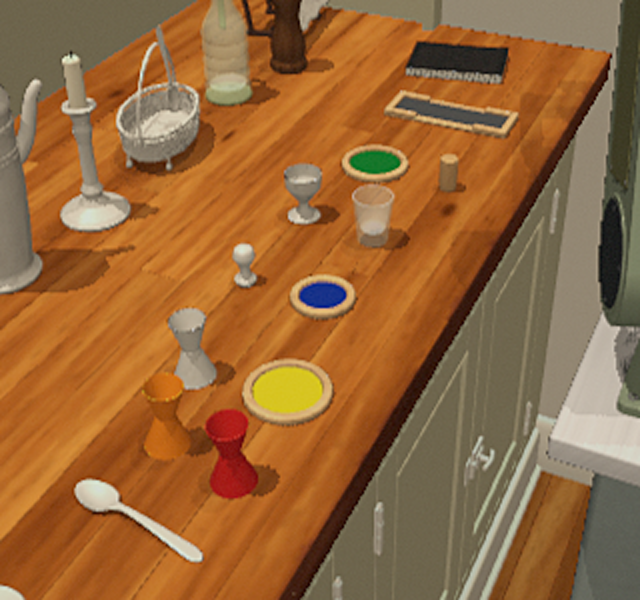

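The top crop (2x, offset 120,150) shows, in full-image pixels:
- **Silver jigger:** (238,237). The look-alikes are orange (205,246) and red (200,275).
- **Egg cup:** (346,220). The clear shot glass is at (343,252).
- **Stopper:** (294,224). The cork is at (397,266).
- **Spoon:** about (176,261).
- **Keepers:** yellow (244,272), blue (297,257), green (396,231), tray (458,243).

The scene crop agrees with these.

```bash
cat >> h.py <<'E'
def campose(c):
    i=camera_info(c); K=i['intrinsics']
    if c=='wrist':
        s=state(); T=np.eye(4);T[:3,:3]=R.from_euler('xyz',s['ee_rot'],degrees=True).as_matrix();T[:3,3]=s['ee_pos'];T=T@i['hand_eye'];return K,T[:3,:3],T[:3,3]
    return K,R.from_euler('xyz',i['orientation'],degrees=True).as_matrix(),i['origin']
def onplane(P,uv,z):
    K,Rm,o=P; d=Rm@np.linalg.solve(K,[uv[0],uv[1],1]); return np.round(o+d*(z-o[2])/d[2],1)
def proj(P,X):
    K,Rm,o=P; p=K@(Rm.T@(np.asarray(X,float)-o)); return p[:2]/p[2]
E
python3 - <<'E'
from h import *
P=campose('top'); S=campose('scene')
f=cv2.imread('pics/top0.png'); hsv=cv2.cvtColor(f,cv2.COLOR_BGR2HSV)
for n,(lo,hi),c in (('green',(50,75),(396,231)),('yellow',(25,35),(244,272)),('blue',(105,130),(297,257))):
    m=cv2.inRange(hsv,(lo,100,50),(hi,255,255)); q=np.zeros_like(m); q[c[1]-20:c[1]+20,c[0]-20:c[0]+20]=255; m&=q
    ys,xs=np.nonzero(m); print(n,xs.mean(),ys.mean(),len(xs),onplane(P,(xs.mean(),ys.mean()),5))
m=cv2.inRange(hsv,(0,0,40),(180,70,140)); q=np.zeros_like(m); q[205:280,440:480]=255; m&=q
ys,xs=np.nonzero(m); r=cv2.minAreaRect(np.c_[xs,ys].astype(np.float32)); b=cv2.boxPoints(r)
print('tray',r,onplane(P,r[0],5),[onplane(P,x,5) for x in b])
def tri(a,b):
    A=[];y=[]
    for Q,uv in((P,a),(S,b)):
        K,Rm,o=Q; d=Rm@np.linalg.solve(K,[*uv,1]); d/=np.linalg.norm(d); M=np.eye(3)-np.outer(d,d); A.append(M);y.append(M@o)
    return np.round(np.linalg.lstsq(np.vstack(A),np.hstack(y),rcond=None)[0],1)
for n,a,b,z in (('jig',(236.5,237.2),(246.7,293.5),35),('egg',(342,217.7),(302.5,221.3),30),('stop',(296.1,222.8),(275.9,250.1),24.5),('glass',(344.2,252),(337.9,225.6),30),('cork',(396,265.5),(376,207),22),('orange',(204,246.1),(233.6,325.5),35),('red',(201.3,277.2),(266.2,346.8),35),('spoon',(174.5,259.5),(219.3,377.5),6)):
    print(n,tri(a,b),onplane(P,a,z),onplane(S,b,z))
for n,uv in(('tip',(178.5,237)),('end',(173,284.5))): print(n,onplane(P,uv,6))
for n,uv in(('tip',(187.5,364)),('end',(250,399))): print(n,onplane(S,uv,6))
E
```

```text
green 395.7755102040816 230.67857142857142 392 [ 493.7 -229.7    5. ]
yellow 244.44251626898048 271.5184381778742 461 [393.7 210.7   5. ]
blue 296.8434782608696 256.7739130434783 230 [429.6  60.2   5. ]
tray ((457.0993347167969, 242.41473388671875), (53.1912956237793, 14.913899421691895), 83.04703521728516) [ 451.  -404.3    5. ] [array([ 528.3, -381.4,    5. ]), array([ 531.8, -425.3,    5. ]), array([ 375.4, -426.6,    5. ]), array([ 372.1, -383.7,    5. ])]
jig [486.9 227.   38. ] [487.9 227.6  35. ] [488.6 223.9  35. ]
egg [527.  -77.1  22.4] [532.9 -74.1  30. ] [512.5 -66.4  30. ]
stop [521.6  56.7  23. ] [525.1  58.1  24.5] [516.2  58.3  24.5]
glass [428.2 -75.2  35.9] [432.7 -74.6  30. ] [428.1 -83.9  30. ]
cork [ 385.9 -220.5   18.7] [ 389.  -219.1   22. ] [ 380.5 -215.5   22. ]
orange [462.  316.4  41. ] [466.3 319.2  35. ] [462.6 310.8  35. ]
red [381.7 328.2  31.3] [378.5 326.3  35. ] [382.6 331.7  35. ]
spoon [434.1 407.1  11.2] [437.2 409.6   6. ] [434.8 403.1   6. ]
tip [502.7 399.3   6. ]
end [365.6 412.6   6. ]
tip [502.1 401.4   6. ]
end [364.3 419.4   6. ]
```

Run:
```python
from h import *
s=state(); M=R.from_euler('xyz',s['ee_rot'],degrees=True); print(M.as_matrix().round(3))
for T in ([[0,0,1],[0,1,0],[-1,0,0]],):pass
for zy in (1,-1):
    x=np.array([0,0,-1.]); z=np.array([0,zy,0.]); y=np.cross(z,x)
    D=R.from_matrix(np.c_[x,y,z]); print(zy,(D*M.inv()).as_rotvec(degrees=True).round(2), 'cam side tool y=',y)
```

```text
[[ 0.     0.925  0.379]
 [-0.     0.379 -0.925]
 [-1.     0.     0.   ]]
1 [-0.0000e+00  1.0000e-02  1.5772e+02] cam side tool y= [-1.  0.  0.]
-1 [ 1.000e-02  0.000e+00 -2.228e+01] cam side tool y= [1. 0. 0.]
```

drive_tool(
  plan=[
    [0,0,-8,60,120,-5,91],
    [0,0,-16,100,200,-10,91],
    [0,0,-22.3,150,300,-13,91],
    [0,0,-22.3,190,380,-13,91],
    [0,0,-22.3,212,431,-13,91],
    [0,0,-22.3,212,431,-13,91],
    [0,0,-22.3,212,431,-13,91],
    [0,0,-22.3,212,431,-13,91],
    [0,0,-22.3,212,431,-13,91],
    [0,0,-22.3,212,431,-13,91],
  ],
)

```text
time_s: 2.35
ee_pos: [429.7, -101.5, 201.0]
ee_rot: [-28.2, 90.0, -118.2]
force: [-0.3, -0.3, -0.5]
gripper_width: 91.0
```

Run:
```python
from h import *
P=campose('wrist'); save('wrist','w1'); s=state(); print(s['time_s'],s['ee_pos'],s['ee_rot'],s['force'],s['qpos'])
for n,z in dict(egg_cup_mid=30,shot_glass_mid=30,green_keeper=0,cork_mid=22,stopper_mid=24.5,blue_keeper=0).items():
    print(n,[(np.array(d['location'])*[640,480],round(d['p'],2),onplane(P,np.array(d['location'])*[640,480],z)) for d in place_of('wrist',n)])
```

```text
2.4 [ 429.56225186 -101.86853399  201.0102103 ] [ -27.86183284   89.96417537 -117.92965308] [-0.35933995 -0.31083581 -0.34768142] [-1.48070925e+01  6.79102797e+00  1.06999783e+02 -3.81267944e-02
  6.62173274e+01  7.52761055e+01]
egg_cup_mid [(array([304.576, 112.704]), 0.74, array([523.5, -84.4,  30. ]))]
shot_glass_mid [(array([286.912, 217.2  ]), 0.63, array([428.9, -66.2,  30. ]))]
green_keeper [(array([455.616, 146.88 ]), 0.7, array([ 492.8, -231.3,    0. ]))]
cork_mid [(array([436.096, 255.408]), 0.59, array([ 387.3, -214.8,   22. ]))]
stopper_mid [(array([137.024, 115.104]), 0.81, array([521.7,  66.2,  24.5]))]
blue_keeper [(array([163.072, 209.088]), 0.63, array([430.2,  64.5,   0. ]))]
```

View pics/w1.png

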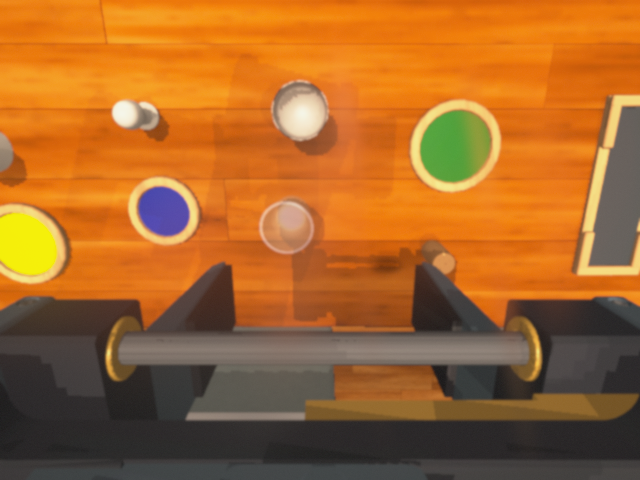

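The wrist view shows the egg cup rim at (300,110), the shot glass at (287,227), the stopper with its knob at (127,115) and foot at (148,116), green at (455,146), blue at (164,211), and the cork at (438,257).

Run:
```python
from h import *
P=campose('wrist')
print('egg',onplane(P,(300,109),60),onplane(P,(300,110),58)); print('knob',onplane(P,(127,114.5),37),'glass',onplane(P,(286.5,227),61))
f=cv2.imread('pics/w1.png'); hsv=cv2.cvtColor(f,cv2.COLOR_BGR2HSV)
for n,(lo,hi),rad in (('green',(50,75),34),('blue',(105,130),26)):
    m=cv2.inRange(hsv,(lo,100,50),(hi,255,255)); m[290:]=0
    c=max(cv2.findContours(m,0,2)[0],key=cv2.contourArea); e=cv2.fitEllipse(c); print(n,e,onplane(P,e[0],5))
```

```text
egg [525.4 -82.6  60. ] [524.7 -82.5  58. ]
knob [522.2  68.5  37. ] glass [427.6 -68.9  61. ]
green ((444.9982604980469, 147.73764038085938), (43.44257736206055, 70.94110107421875), 178.1300811767578) [ 492.1 -219.6    5. ]
blue ((163.4169464111328, 210.7424774169922), (44.042789459228516, 50.70552062988281), 127.95558166503906) [430.   61.9   5. ]
```

drive_tool(
  plan=[
    [0,0,0,20,10,-50,91],
    [0,0,0,50,20,-100,91],
    [0,0,0,95.5,20,-105,91],
    [0,0,0,95.5,20,-105,91],
    [0,0,0,95.5,20,-140,91],
    [0,0,0,95.5,20,-177,91],
    [0,0,0,95.5,20,-177,91],
    [0,0,0,95.5,20,-177,91],
    [0,0,0,95.5,20,-177,91],
  ],
)

```text
time_s: 3.82
ee_pos: [526.3, -82.2, 25.8]
ee_rot: [77.5, 89.8, -12.6]
force: [0.2, -0.5, 0.3]
gripper_width: 91.1
```

drive_tool(
  plan=[
    [0,0,0,0,0,0,30],
    [0,0,0,0,0,0,30],
    [0,0,0,0,0,0,30],
    [0,0,0,0,0,0,30],
    [0,0,0,0,0,0,30],
    [0,0,0,0,0,0,30],
    [0,0,0,0,0,0,30],
    [0,0,0,0,0,0,30],
  ],
  grip_force=15,
)

```text
time_s: 4.82
ee_pos: [526.3, -82.1, 25.7]
ee_rot: [77.2, 89.8, -12.9]
force: [0.0, -0.8, -0.8]
gripper_width: 44.5
```

drive_tool(
  plan=[
    [0,0,0,0,0,30,30],
    [0,0,0,0,0,80,30],
    [0,0,0,-30,60,85,30],
    [0,0,0,-55,115,85,30],
    [0,0,0,-80,170,85,30],
    [0,0,0,-105,230,85,30],
    [0,0,0,-132,293,85,30],
    [0,0,0,-132,293,85,30],
    [0,0,0,-132,293,85,30],
    [0,0,0,-132,293,85,30],
  ],
)

```text
time_s: 6.08
ee_pos: [394.8, 209.7, 110.6]
ee_rot: [69.1, 89.8, -21.1]
force: [0.0, 0.4, -1.0]
gripper_width: 44.4
```

Run:
```python
from h import *
P=campose('wrist'); save('wrist','w2'); s=state(); print(s['ee_pos'],s['ee_rot'],s['gripper_width'],s['qpos'])
for n,z in dict(egg_cup_mid=80,yellow_keeper=0,jigger_mid=35,teaspoon_mid=6,stopper_mid=24.5).items():
    print(n,[(np.array(d['location'])*[640,480],round(d['p'],2),onplane(P,np.array(d['location'])*[640,480],z)) for d in place_of('wrist',n)])
```

```text
[394.87751809 209.5999712  110.63922698] [ 70.38914915  89.80746055 -19.85844027] 44.44732504612182 [ 26.59002727  12.56568355 114.53225481  -0.17526052  52.76952953
 116.94349193]
egg_cup_mid [(array([323.2, 300. ]), 0.76, array([376.6, 210.5,  80. ]))]
yellow_keeper []
jigger_mid [(array([293.696, 101.184]), 0.94, array([492.4, 228.6,  35. ])), (array([152.896, 262.896]), 0.69, array([384.2, 332.1,  35. ]))]
teaspoon_mid [(array([ 59.2  , 188.304]), 0.91, array([433.4, 408.8,   6. ])), (array([323.072, 302.208]), 0.4, array([338.3, 210.6,   6. ]))]
stopper_mid [(array([546.432,  51.888]), 0.62, array([522. ,  67.9,  24.5]))]
```

View pics/w2.png

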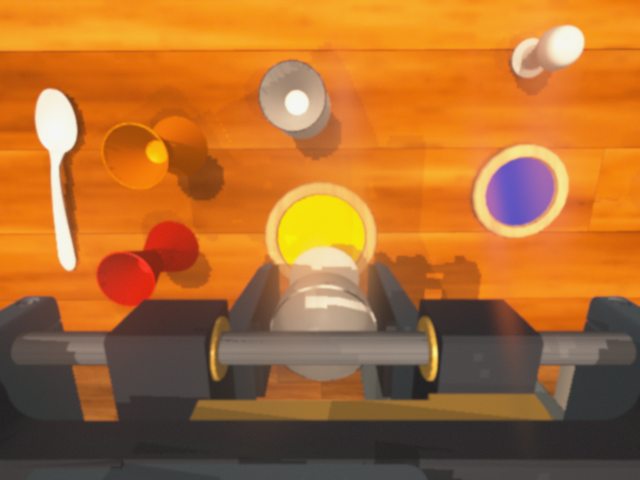

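The cup is held over the yellow keeper, whose outer rim spans columns 265–377 with its top at row 181. The silver jigger rim is at about (293,97), the stopper knob at about (560,46), the blue ring centre at about (520,190), and the spoon runs from (54,90) to (69,268).

Run:
```python
from h import *
P=campose('wrist')
for n,uv,z in (('yel top',(321,182),9),('yel L',(265,232),5),('yel R',(377,232),5),('jig rim',(292.5,96),70),('knob',(562,45),37),('stopfoot',(530,57),3),('blue',(520,190.5),5),('sp tip',(54,89),6),('sp end',(69,269),3)): print(n,onplane(P,uv,z))
```

```text
yel top [437.6 212.3   9. ]
yel L [398.2 256.4   5. ]
yel R [397.8 168.7   5. ]
jig rim [492.5 227.2  70. ]
knob [523.4  66.6  37. ]
stopfoot [522.6  67.4   3. ]
blue [430.1  61.6   5. ]
sp tip [502.8 398.7   6. ]
sp end [367.  417.3   3. ]
```

drive_tool(
  plan=[
    [0,0,0,0,2.5,-40,30],
    [0,0,0,0,2.5,-65,30],
    [0,0,0,0,2.5,-79,30],
    [0,0,0,0,2.5,-79.5,30],
    [0,0,0,0,2.5,-79.5,30],
    [0,0,0,0,2.5,-79.5,75],
    [0,0,0,0,2.5,-79.5,75],
    [0,0,0,0,2.5,-79.5,75],
    [0,0,0,0,2.5,-79.5,75],
  ],
)

```text
time_s: 7.5
ee_pos: [394.7, 212.7, 31.3]
ee_rot: [79.5, 89.8, -10.7]
force: [-0.1, -0.2, 0.1]
gripper_width: 74.6
```

drive_tool(
  plan=[
    [0,0,0,0,0,30,75],
    [0,0,0,0,0,75,75],
    [0,0,0,30,5,80,75],
    [0,0,0,65,15,80,75],
    [0,0,0,95,15,80,75],
    [0,0,0,95,15,80,75],
    [0,0,0,95,15,80,75],
  ],
)

```text
time_s: 8.38
ee_pos: [488.5, 227.4, 110.9]
ee_rot: [47.8, 89.9, -42.4]
force: [0.5, -0.4, -0.6]
gripper_width: 74.9
```

drive_tool(
  plan=[
    [0,0,0,3,0,-40,75],
    [0,0,0,3,0,-80,75],
    [0,0,0,3,0,-92,75],
    [0,0,0,3,0,-92,75],
    [0,0,0,3,0,-92,30],
    [0,0,0,3,0,-92,30],
    [0,0,0,3,0,-92,30],
    [0,0,0,3,0,-92,30],
    [0,0,0,3,0,-92,30],
    [0,0,0,3,0,-92,30],
  ],
)

```text
time_s: 9.62
ee_pos: [491.6, 227.4, 19.3]
ee_rot: [56.7, 89.9, -33.5]
force: [0.0, -1.2, 4.5]
gripper_width: 40.1
```

drive_tool(
  plan=[
    [0,0,0,0,0,30,30],
    [0,0,0,0,0,85,30],
    [0,0,0,0,-60,90,30],
    [0,0,0,0,-115,90,30],
    [0,0,0,0,-170,90,30],
    [0,0,0,0,-230,90,30],
    [0,0,0,0,-290,90,30],
    [0,0,0,0,-350,90,30],
    [0,0,0,0,-410,90,30],
    [0,0,0,0,-450,90,30],
  ],
)

```text
time_s: 10.88
ee_pos: [491.3, -225.1, 108.8]
ee_rot: [56.0, 89.9, -34.3]
force: [1.0, 0.1, -0.5]
gripper_width: 40.0
```

drive_tool(
  plan=[
    [0,0,0,0,0,0,30],
    [0,0,0,0,0,0,30],
    [0,0,0,0,0,0,30],
  ],
)

```text
time_s: 11.25
ee_pos: [491.2, -223.8, 108.6]
ee_rot: [66.9, 89.9, -23.4]
force: [-0.3, 0.3, -0.2]
gripper_width: 39.8
```

Run:
```python
from h import *
P=campose('wrist'); save('wrist','w3'); s=state(); print(s['ee_pos'],s['ee_rot'],s['gripper_width'],s['force'])
for n,z in dict(green_keeper=0,cork_mid=22,spoon_tray=0).items():
    print(n,[(np.array(d['location'])*[640,480],round(d['p'],2),onplane(P,np.array(d['location'])*[640,480],z)) for d in place_of('wrist',n)])
```

```text
[ 491.27605732 -223.78038182  108.75388938] [ 63.45257611  89.90690603 -26.77535307] 40.01099066303474 [ 0.2584943   0.40299659 -0.51837905]
green_keeper [(array([333.696, 231.792]), 0.71, array([ 493.6, -231.4,    0. ]))]
cork_mid []
spoon_tray [(array([542.4  , 280.896]), 0.61, array([ 450.9, -403.5,    0. ]))]
```

View pics/w3.png

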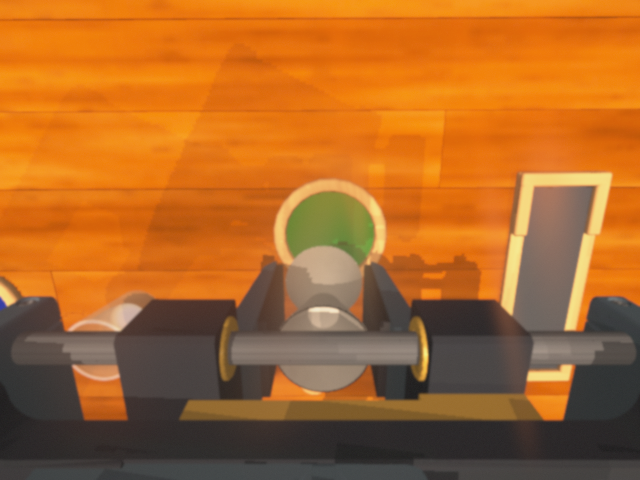

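The jigger is held upright over the green keeper, whose ring spans columns 274–385 with its top at row 179. The tray's outer corners are (518,174), (612,173) and (571,381), with its openings starting at row 235.

Run:
```python
from h import *
P=campose('wrist')
for n,uv,z in (('top',(329.5,179.5),9),('L',(274,228),5),('R',(385.5,228),5),('jig bottom',(323,279),89.5),('trayTL',(517.5,174),10),('TR',(611.5,173),10),('BR',(571,381),10),('notchL',(511,235),10),('notchR',(596,235),10)): print(n,onplane(P,uv,z))
```

```text
top [ 536.3 -228.4    9. ]
L [ 498.5 -185.5    5. ]
R [ 498.1 -271.9    5. ]
jig bottom [ 491.6 -223.4   89.5]
trayTL [ 539.9 -365.6   10. ]
TR [ 540.3 -434.2   10. ]
BR [ 361.2 -438.2   10. ]
notchL [ 493.5 -367.4   10. ]
notchR [ 493.2 -432.6   10. ]
```

drive_tool(
  plan=[
    [0,0,0,1,-5.8,-40,30],
    [0,0,0,1,-5.8,-70,30],
    [0,0,0,1,-5.8,-83,30],
    [0,0,0,1,-5.8,-84,30],
    [0,0,0,1,-5.8,-84,30],
    [0,0,0,1,-5.8,-84,70],
    [0,0,0,1,-5.8,-84,70],
    [0,0,0,1,-5.8,-84,70],
    [0,0,0,1,-5.8,-84,70],
  ],
)

```text
time_s: 12.58
ee_pos: [492.5, -230.1, 25.1]
ee_rot: [58.9, 89.9, -31.3]
force: [0.0, -0.1, -0.4]
gripper_width: 69.7
```

drive_tool(
  plan=[
    [0,0,0,0,0,40,70],
    [0,0,0,0,0,80,70],
    [0,0,0,0,50,85,70],
    [0,0,0,0,105,85,70],
    [0,0,0,0,165,85,70],
    [0,0,0,10,225,85,70],
    [0,0,0,27,285,85,70],
    [0,0,0,27,295,85,70],
    [0,0,0,27,296,85,50],
    [0,0,0,27,296,85,50],
  ],
)

```text
time_s: 13.82
ee_pos: [519.0, 64.6, 110.0]
ee_rot: [38.6, 89.9, -51.7]
force: [0.2, -0.1, 0.3]
gripper_width: 52.8
```

Run:
```python
from h import *
save('wrist','w4'); P=campose('wrist'); s=state(); print(s['ee_pos'],s['ee_rot'],s['gripper_width'],s['force'])
for n,z in dict(stopper_mid=24.5).items():
    print(n,[(np.array(d['location'])*[640,480],round(d['p'],2),onplane(P,np.array(d['location'])*[640,480],z)) for d in place_of('wrist',n)])
```

```text
[519.12427939  64.47865326 110.00928511] [ 44.31975319  89.86732902 -46.03132527] 51.15082661011307 [ 0.42707984 -0.65568119 -0.51267422]
stopper_mid [(array([319.104, 242.88 ]), 0.83, array([519.7,  68.1,  24.5]))]
```

View pics/w4.png

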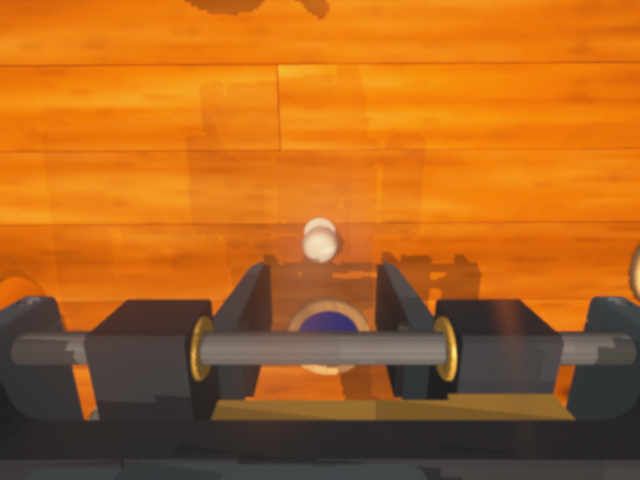

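drive_tool(
  plan=[
    [0,0,0,2,3,-40,60],
    [0,0,0,2,3,-80,60],
    [0,0,0,2,3,-96,60],
    [0,0,0,2,3,-96,60],
    [0,0,0,2,3,-96,10],
    [0,0,0,2,3,-96,10],
    [0,0,0,2,3,-96,10],
    [0,0,0,2,3,-96,10],
    [0,0,0,2,3,-96,10],
    [0,0,0,2,3,-96,10],
  ],
)

```text
time_s: 15.18
ee_pos: [521.5, 67.5, 14.4]
ee_rot: [58.5, 89.8, -31.9]
force: [-0.7, 0.4, 4.4]
gripper_width: 23.3
```

Blue is at (430,62): move −91 in x and −5.5 in y.

drive_tool(
  plan=[
    [0,0,0,0,0,20,10],
    [0,0,0,0,0,40,10],
    [0,0,0,-45,-3,50,10],
    [0,0,0,-91,-5.5,50,10],
    [0,0,0,-91,-5.5,50,10],
    [0,0,0,-91,-5.5,50,10],
  ],
)

```text
time_s: 15.92
ee_pos: [431.3, 62.1, 64.6]
ee_rot: [72.0, 89.8, -18.4]
force: [0.7, 0.5, -0.4]
gripper_width: 22.9
```

Run:
```python
from h import *
P=campose('wrist'); save('wrist','w5'); s=state(); print(s['ee_pos'],s['gripper_width'],s['force'])
f=cv2.imread('pics/w5.png'); cv2.imwrite('pics/w5c.png',f[150:420,150:490])
```

```text
[431.7564566   62.1725583   64.60116473] 23.3523910405734 [ 0.6615556   0.05451662 -0.41933677]
```

View pics/w5c.png

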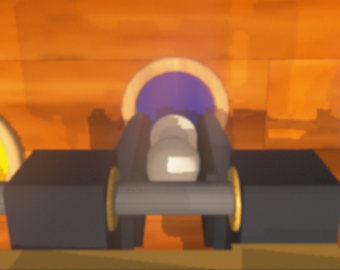

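The stopper is upright in the jaws, and its column (175) matches the blue ring's centre (174.5). Ring top is at full-frame (324.5,207).

Run:
```python
from h import *
P=campose('wrist'); print(P[2],onplane(P,(324.5,207.5),9),onplane(P,(272,250),9),onplane(P,(377.5,250),9))
```

```text
[512.45755203  62.74896898 235.53112168] [465.2  61.8   9. ] [437.3  96.1   9. ] [436.8  27.5   9. ]
```

drive_tool(
  plan=[
    [0,0,0,-1,-0.5,-25,10],
    [0,0,0,-1,-0.5,-43,10],
    [0,0,0,-1,-0.5,-44.5,10],
    [0,0,0,-1,-0.5,-45,10],
    [0,0,0,-1,-0.5,-45,10],
    [0,0,0,-1,-0.5,-45,50],
    [0,0,0,-1,-0.5,-45,50],
    [0,0,0,-1,-0.5,-45,50],
    [0,0,0,-1,-0.5,-45,50],
  ],
)

```text
time_s: 17.1
ee_pos: [430.8, 61.7, 19.7]
ee_rot: [73.8, 89.7, -16.6]
force: [-0.3, 0.7, 0.8]
gripper_width: 50.0
```

drive_tool(
  plan=[
    [0,0,0,0,0,45,50],
    [0,0,0,0,0,95,50],
    [0,0,-1,0,60,100,50],
    [0,0,-2,0,115,100,50],
    [0,0,-3,0,175,100,50],
    [0,0,-4,0,235,100,50],
    [0,0,-5,0,290,100,50],
    [0,0,-6.5,3,335,100,50],
    [0,0,-6.5,3,346,100,50],
    [0,0,-6.5,3,346,100,50],
  ],
)

```text
time_s: 18.35
ee_pos: [433.4, 407.5, 119.2]
ee_rot: [54.8, 89.7, -42.0]
force: [-0.8, -0.1, -0.1]
gripper_width: 49.6
```

Run:
```python
from h import *
P=campose('wrist'); save('wrist','w6'); s=state(); print(s['ee_pos'],s['ee_rot'],s['gripper_width'],s['force'],s['qpos'][5])
z=R.from_euler('xyz',s['ee_rot'],degrees=True).as_matrix()[:,2]; print('jaw',np.degrees(np.arctan2(z[1],z[0])))
print([(np.array(d['location'])*[640,480],round(d['p'],2),onplane(P,np.array(d['location'])*[640,480],6)) for d in place_of('wrist','teaspoon_mid')])
print('tcp ground',proj(P,[*s['ee_pos'][:2],6]))
```

```text
[433.41577737 406.61281021 119.32164984] [ 50.46114997  89.74258194 -46.38988347] 49.86777899889549 [-0.68091274 -0.48656628 -0.04408957] 139.20374173068691
jaw -96.85131733555248
[(array([321.984, 234.48 ]), 0.72, array([432.7, 409. ,   6. ]))]
tcp ground [324.86318985 233.26100883]
```

View pics/w6.png

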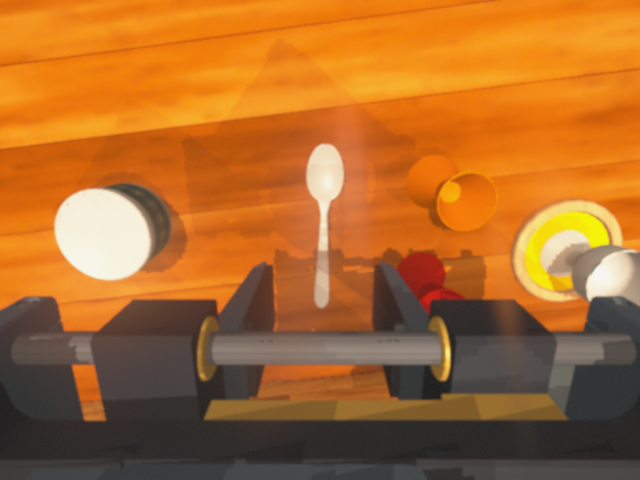

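drive_tool(
  plan=[
    [0,0,0,1,1.5,-50,50],
    [0,0,0,1,1.5,-95,50],
    [0,0,0,1,1.5,-110,50],
    [0,0,0,1,1.5,-115.5,50],
    [0,0,0,1,1.5,-116,50],
    [0,0,0,1,1.5,-116,50],
  ],
)

```text
time_s: 19.2
ee_pos: [435.4, 408.4, 5.0]
ee_rot: [85.5, 89.7, -11.4]
force: [0.2, 0.1, -0.2]
gripper_width: 49.9
```

drive_tool(
  plan=[
    [0,0,0,0,0,0,0],
    [0,0,0,0,0,0,0],
    [0,0,0,0,0,0,0],
    [0,0,0,0,0,0,0],
    [0,0,0,0,0,0,0],
    [0,0,0,0,0,0,0],
    [0,0,0,0,0,0,0],
    [0,0,0,0,0,0,0],
  ],
  grip_force=20,
)

```text
time_s: 20.2
ee_pos: [435.4, 408.4, 6.0]
ee_rot: [86.4, 89.7, -10.5]
force: [0.1, -1.5, 6.8]
gripper_width: 17.6
```

drive_tool(
  plan=[
    [0,0,0,0,0,20,0],
    [0,0,0,0,0,50,0],
    [0,0,0,0,0,90,0],
    [0,0,0,0,0,100,0],
    [0,0,0,0,0,100,0],
  ],
)

```text
time_s: 20.82
ee_pos: [435.4, 408.3, 106.0]
ee_rot: [89.7, 89.6, -7.2]
force: [-0.2, -0.2, -0.7]
gripper_width: 0.5
```

Run:
```python
from h import *
P=campose('wrist'); f=save('wrist','w7'); s=state(); print(s['ee_pos'],s['ee_rot'],s['gripper_width'],s['force'])
cv2.imwrite('pics/w7c.png',cv2.cvtColor(f,cv2.COLOR_RGB2BGR)[100:420,100:540])
```

```text
[434.9198218  407.87581653 104.96784065] [ 70.5225498   89.71285306 -26.37116497] 0.5565712525925206 [ 0.04359896  0.06978126 -0.68242165]
```

View pics/w7c.png

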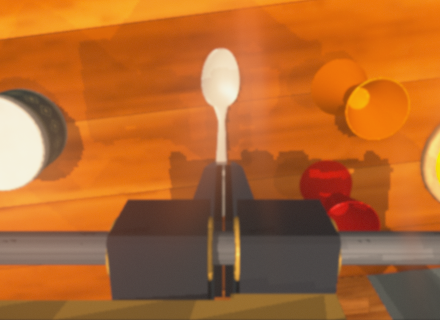

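The grasp slipped: the fingers closed on nothing and the spoon still lies below, its tip at full-frame (320,148). I'll open the jaws, check it and go lower.

drive_tool(
  plan=[
    [0,0,0,0,0,0,50],
    [0,0,0,0,0,0,50],
    [0,0,0,0,0,0,50],
    [0,0,0,0,0,0,50],
    [0,0,0,0,0,0,50],
  ],
)

```text
time_s: 21.5
ee_pos: [434.9, 407.9, 104.9]
ee_rot: [69.3, 89.7, -27.5]
force: [-0.4, 0.4, 0.6]
gripper_width: 47.6
```

Run:
```python
from h import *
P=campose('wrist'); f=save('wrist','w8'); s=state(); print(s['ee_pos'],s['gripper_width'])
z=R.from_euler('xyz',s['ee_rot'],degrees=True).as_matrix()[:,2]; print('jaw',np.degrees(np.arctan2(z[1],z[0])))
hsv=cv2.cvtColor(f,cv2.COLOR_RGB2HSV); m=cv2.inRange(hsv,(0,0,130),(180,90,255)); q=np.zeros_like(m); q[100:325,275:375]=255; m&=q
c=max(cv2.findContours(m,0,2)[0],key=cv2.contourArea)[:,0]
t,e=c[c[:,1].argmin()],c[c[:,1].argmax()]; print(t,e,onplane(P,t,6),onplane(P,e,4))
for r in range(t[1],e[1],12):
    xs=np.nonzero(m[r])[0]; print(r,xs.min(),xs.max(),end='; ')
print([(np.array(d['location'])*[640,480],round(d['p'],2),onplane(P,np.array(d['location'])*[640,480],6)) for d in place_of('wrist','teaspoon_mid')])
```

```text
[434.89259457 407.8992149  104.97324796] 48.817485036534976
jaw -96.89252754304104
[311 148] [315 252] [503.2 409.    6. ] [424.4 416.2   4. ]
148 311 320; 160 301 330; 172 298 334; 184 298 335; 196 301 331; 208 310 322; 220 313 318; 232 312 318; 244 312 319; [(array([315.584, 242.688]), 0.97, array([432.5, 414.7,   6. ]))]
```

drive_tool(
  plan=[
    [0,0,0,0,6,-50,50],
    [0,0,0,0,6,-90,50],
    [0,0,0,0,6,-99,50],
    [0,0,0,0,6,-101.5,50],
    [0,0,0,0,6,-103,50],
    [0,0,0,0,6,-103,50],
    [0,0,0,0,6,-103,50],
    [0,0,0,0,6,-103,50],
  ],
)

```text
time_s: 22.6
ee_pos: [435.1, 414.1, 2.5]
ee_rot: [79.6, 89.7, -17.3]
force: [-0.5, -0.2, -0.9]
gripper_width: 50.1
```

drive_tool(
  plan=[
    [0,0,0,0,0,-1,30],
    [0,0,0,0,0,-1,30],
    [0,0,0,0,0,-1,0],
    [0,0,0,0,0,-1,0],
    [0,0,0,0,0,-1,0],
    [0,0,0,0,0,-1,0],
    [0,0,0,0,0,-1,0],
    [0,0,0,0,0,-1,0],
    [0,0,0,0,0,-1,0],
    [0,0,0,0,0,-1,0],
  ],
  grip_force=10,
)

```text
time_s: 23.85
ee_pos: [435.1, 414.0, 1.5]
ee_rot: [78.9, 89.7, -18.0]
force: [-0.1, 0.3, -0.5]
gripper_width: 21.9
```

drive_tool(
  plan=[
    [0,0,0,0,0,0,0],
    [0,0,0,0,0,0,0],
    [0,0,0,0,0,0,0],
    [0,0,0,0,0,5,0],
    [0,0,0,0,0,15,0],
    [0,0,0,0,0,30,0],
    [0,0,0,0,0,30,0],
  ],
  grip_force=15,
)

```text
time_s: 24.72
ee_pos: [436.1, 415.0, 33.5]
ee_rot: [104.8, 89.5, 7.9]
force: [0.5, 0.1, -0.1]
gripper_width: 21.7
```

drive_tool(
  plan=[
    [0,0,0,0,0,40,0],
    [0,0,0,0,0,80,0],
    [0,0,1,0,-50,85,0],
    [0,0,2,0,-100,85,0],
    [0,0,3,0,-155,85,0],
    [0,0,4,0,-210,85,0],
    [0,0,5,0,-265,85,0],
    [0,0,6,0,-320,85,0],
    [0,0,7,0,-370,85,0],
    [0,0,7.5,0,-410,85,0],
  ],
)

```text
time_s: 25.98
ee_pos: [435.8, 3.2, 118.7]
ee_rot: [103.2, 89.5, 13.8]
force: [-0.0, 0.2, -0.1]
gripper_width: 21.7
```

drive_tool(
  plan=[
    [0,0,0,0,-40,0,0],
    [0,0,0,0,-95,0,0],
    [0,0,0,3,-150,0,0],
    [0,0,0,6,-205,0,0],
    [0,0,0,9,-260,0,0],
    [0,0,0,12,-315,0,0],
    [0,0,0,14,-370,0,0],
    [0,0,0,14,-403,0,0],
    [0,0,0,14,-406,0,0],
    [0,0,0,14,-406,0,0],
  ],
)

```text
time_s: 27.22
ee_pos: [449.4, -402.0, 118.4]
ee_rot: [113.5, 89.5, 24.0]
force: [-0.5, 0.8, -1.1]
gripper_width: 21.7
```

Run:
```python
from h import *
P=campose('wrist'); f=save('wrist','w9'); s=state(); print(s['ee_pos'],s['gripper_width'],s['force'])
z=R.from_euler('xyz',s['ee_rot'],degrees=True).as_matrix()[:,2]; print('jaw',np.degrees(np.arctan2(z[1],z[0])))
```

```text
[ 449.50465195 -401.51219972  118.55180007] 21.842511550779577 [-0.05751394 -0.9870542  -0.65223505]
jaw -89.3947428412374
```

View pics/w9.png

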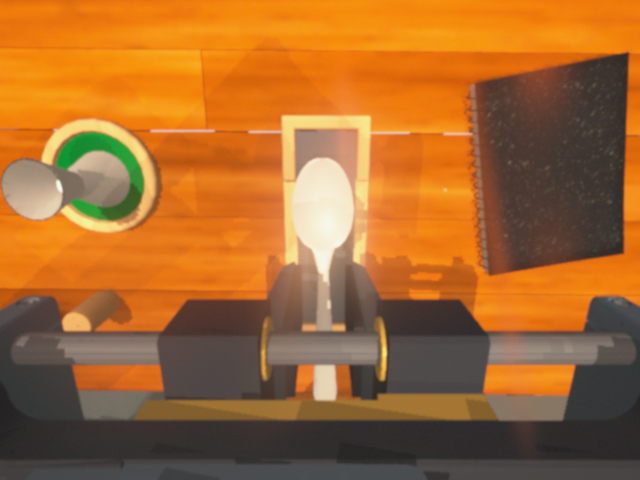

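The spoon is held level and aligned with the tray, its bowl tip at (323,157). The tray's far outer corners are (282,116) and (371,116), and the jigger stands in the green well.

Run:
```python
from h import *
P=campose('wrist'); s=state()
for n,uv,z in (('TL',(282,116),10),('TR',(371,116),10),('notchL',(287,180),10),('notchR',(367,180),10),('tip',(323,157),127),('end',(325,401),122)): print(n,onplane(P,uv,z))
```

```text
TL [ 539.4 -369.6   10. ]
TR [ 540.1 -434.1   10. ]
notchL [ 493.2 -372.5   10. ]
notchR [ 493.9 -433.2   10. ]
tip [ 518.5 -399.9  127. ]
end [ 387.6 -402.4  122. ]
```

drive_tool(
  plan=[
    [0,0,0,0,-1.5,-50,0],
    [0,0,0,0,-1.5,-90,0],
    [0,0,0,0,-1.5,-107,0],
    [0,0,0,0,-1.5,-111,0],
    [0,0,0,0,-1.5,-112,0],
    [0,0,0,0,-1.5,-112,0],
    [0,0,0,0,-1.5,-112,0],
  ],
)

```text
time_s: 28.15
ee_pos: [450.0, -403.5, 7.6]
ee_rot: [101.5, 89.5, 12.1]
force: [0.6, -0.3, -0.2]
gripper_width: 21.4
```

drive_tool(
  plan=[
    [0,0,0,0,0,0,45],
    [0,0,0,0,0,0,45],
    [0,0,0,0,0,0,45],
    [0,0,0,0,0,0,45],
    [0,0,0,0,0,0,45],
    [0,0,0,0,0,30,45],
    [0,0,0,0,0,80,45],
    [0,0,0,0,0,120,45],
    [0,0,0,-50,0,150,45],
    [0,0,0,-60,0,150,45],
  ],
)

```text
time_s: 29.4
ee_pos: [389.0, -404.2, 160.2]
ee_rot: [82.4, 89.3, -7.1]
force: [0.9, 0.1, -0.6]
gripper_width: 45.0
```

Run:
```python
from h import *
P=campose('wrist'); f=save('wrist','w10'); s=state(); print(s['time_s'],s['ee_pos'],s['gripper_width'],s['force'])
for n,z in dict(teaspoon_mid=11,spoon_tray=0).items(): print(n,[(np.array(d['location'])*[640,480],round(d['p'],2),onplane(P,np.array(d['location'])*[640,480],z)) for d in place_of('wrist',n)])
```

```text
29.45 [ 388.18501295 -403.59496136  158.59633293] 45.327592193592174 [-1.42938721  0.56248254 -0.5474687 ]
teaspoon_mid [(array([323.904, 155.712]), 0.95, array([ 449. , -403.8,   11. ]))]
spoon_tray [(array([323.776, 151.488]), 0.83, array([ 452. , -403.7,    0. ]))]
```

View pics/w10.png

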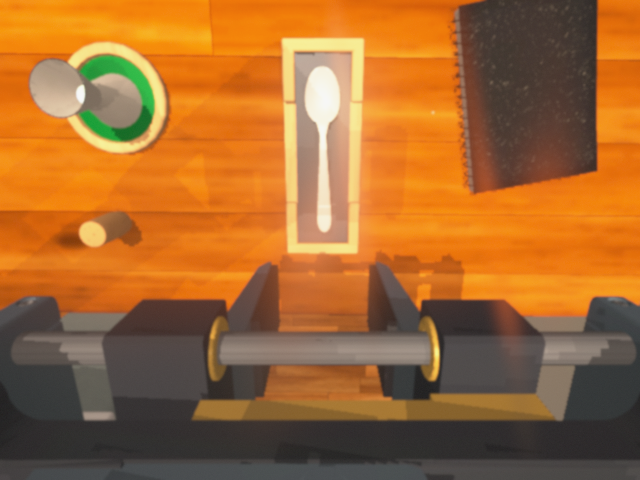

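The spoon lies centred in the tray, from (322,66) to (324,232), and the jigger is in the green well. Next is a final check with the fixed cameras.

Run:
```python
from h import *
P=campose('wrist'); print('jig rim',onplane(P,(58.5,88),75),'green ring',onplane(P,(116.5,97.5),7))
f=save('scene','s2'); save('top','t2')
a=cv2.imread('pics/s2.png')[150:350,240:430]; b=cv2.imread('pics/t2.png')[190:300,220:420]
cv2.imwrite('pics/fin.png',np.hstack([cv2.resize(a,(380,400),interpolation=2),cv2.copyMakeBorder(cv2.resize(b,(400,220),interpolation=2),0,180,0,0,0)]))
```

```text
jig rim [ 494.6 -230.8   75. ] green ring [ 494.5 -231.2    7. ]
```

View pics/fin.png

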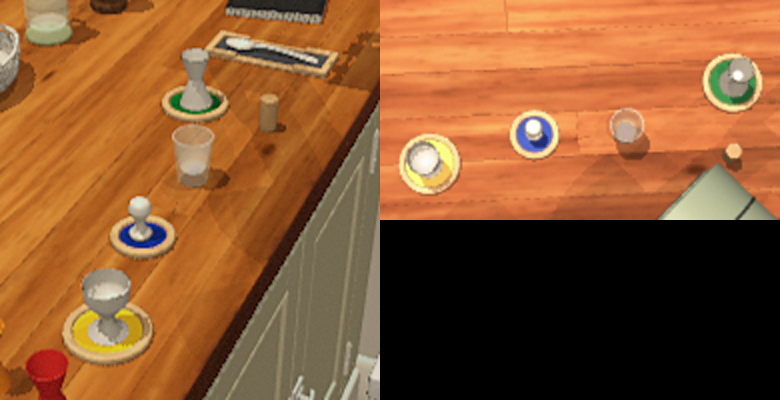

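All four pieces stand or lie centred in their keepers, and the cork and glass look unmoved. I'm handing the job in.

```bash
python3 -c "
from h import *
print(env.job_done())"
```

```text
the job is handed in; nothing more can be done
None
```

I put all four pieces away and handed the job in at about 30 s of the 102 s allowed. The hand-in reported no verdict.

- **Placing:** the jigger is in the green keeper, the egg cup in the yellow, the stopper in the blue, and the teaspoon lies lengthwise in the tray.
- **Slip:** the first pinch of the teaspoon slipped off because the fingers were too high. It shifted about 6 mm on the worktop. I measured it again, gripped about 4 mm lower, and that held.
- **Last checks:**
  - The jigger measured within about 1 mm of the green centre.
  - The networks put the teaspoon within about 3 mm lengthwise of the tray centre, and less than 1 mm sideways.
  - I judged the egg cup and stopper from the final pictures only; both look upright and central.
  - The cork and shot glass look unmoved.
- **Disagreements:** the first camera fixes differed, by up to 20 mm for the egg cup and about 10 mm for the stopper. I used the closer wrist-camera views for the grasps.
- **Grip width:** the jigger gripped at about 40 mm, against the 43 mm given, but it held and placed well.

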